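# Put the wide strike-off blade away in its slotted block

### The arm

A 7-joint arm with a two-finger parallel gripper is mounted at the origin on the work surface. World frame = base frame: x ahead of the robot, y to its left, z up, the work surface at z = 0. Lengths are in mm, angles in rad, forces in N, time in s.
With the tool pointing down it reaches from about 400 to 875 mm from the base axis. Payload 4.4 kg.
Tool frame: the origin (TCP) lies at the very end of the fingers, on their centre line; the grasp point (between the pads) lies 19 mm behind it; z points along the fingers, y is the line along which they close (so a half turn about z gives the same grasp; the last joint's range is limited). The gripper opens to 85 mm and grips with 20 to 120 N. Pads are 22 mm wide; open, the fingers measure 114 mm over their backs; the gripper's body (76 mm by 85 mm) begins 54 mm behind the grasp point. The pads swing forward as they close: fully open they stand 13 mm farther back than shut.
Start: joints at [-1.253, 0.628, 0.038, 1.517, -0.027, 0.996, -0.02], TCP at [243.368, 602.735, 231.313] pointing down, gripper open.
Joint ranges: [-3.06, 3.06], [-0.37, 2.12], [-1.25, 1.32], [0.18, 2.47], [-1.1, 4.24], [0.23, 1.98], [-2.94, 2.94]. Speed limits (rad/s): [2.57, 2.57, 3.14, 3.14, 3.14, 3.14, 3.14].

### API

Orientations are given as [roll, pitch, yaw] about the fixed x, y, z axes, in that order (R = Rz(yaw) Ry(pitch) Rx(roll)).
In Python, from cell import ctrl gives the robot as it stands.
- The arm moves only by the tool jog_arm, never from a script. Its argument "plan" is a list of rows, each an object of numbers: "tx", "ty", "tz": the shift along the tool's x, y, z as a fraction of full scale; "wx", "wy", "wz": the turn, a rotation vector about the tool's x, y, z as a fraction of full scale; "claw": the closure, from 0 (fully open) to 1 (shut). In form: [{"tx": .., "ty": .., "tz": .., "wx": .., "wy": .., "wz": .., "claw": ..}, ...]. A call has 1 to 12 rows; each row is the pose to reach, as a shift and turn from the pose commanded when the call began, along the tool's axes at that moment; what a row does not reach only later rows make up. Full scale, the value 1, is 300 mm for a shift and 90 degrees for a turn. A row lasts 1/10 s, in which the tool goes at most 50 mm and 8.59 degrees, less where a joint would pass 70% of its speed; a pose out of reach is approached as far as the arm can. A call with a number of a shift or a turn outside -1 to 1 is refused whole. A call with a gripper value outside its range is refused whole. The fingers move at their own pace and stop on an object; the grip force is fixed at half the most. Time passes only in rows, so rows that repeat a pose let the fingers close. It gives the time, the measured TCP pose, the force, the opening and the grip force at its end, in the units of the state.
- ctrl.read_state(): the state, without advancing time (a new reading comes with each control period).
- ctrl.get_image(name): name is "scene" or "top"; returns a dict with "img" (420x560x3 uint8, red, green, blue), "depth" (420x560 float32, mm along the optical axis (not along the pixel's ray), 0 where there is no reading), "fx", "fy", "cx", "cy" (pixels), "position" and "orientation" of the camera in the world. Camera axes: x right, y down, z forward; pixel columns grow to the right and rows downward; lengths in mm; the calibration is good to about 2 mm. A picture is of the moment at which its call begins.
- ctrl.finish_job(): hands the job in; it is judged then, once.
Trained networks look in a picture, given as the dict that the camera call returned (one of the last four; its "shot" number tells which), for a name from the list of things; names that differ only in an ending like _2 or _b are one class to them, and where a whole thing is asked for, a point or a joint stands for the part that bears it (a point fixed in the world has none). Each returns a list of dicts, best first, with "score" (0 to 1); they miss things now and then, are a little off and sometimes report something else, mostly with a low value. They report only what shows in the picture. A call takes as long as a camera call. They do not tell look-alikes from the thing itself.
- ctrl.trace(picture, thing): "pixels" (420x560 bool, what is visible of it) and "extent" ([centre column, centre row, width, height] in pixels, round what is visible of it).
The state is a dict: "clock": time; "qpos": joint angles; "qd": joint speeds; "tau": joint torques, N m; "eef_pos": TCP position; "tool_rot": TCP orientation; "force": force on the tool from outside, world axes, zero at the start; "torque": the same for the moment, N m; "width": finger opening in mm; "gripper_force": force on a finger pad.
Only numpy, scipy, OpenCV 4.12 (cv2) and the standard library are available. Lean on these libraries where they do the work, as an engineer would, in place of code of your own. Each camera call takes 0.05 s, during which the arm holds its last target. There are 200 camera calls.

### The job

Two strike-off blades stand in the draining rest on the counter. Take the wide one and put it away in the long slot of the wooden holder block: slide it in edge first, keeping hold of it until it is fully home on the slot's bottom, then let go so it stays standing there. Leave the narrow blade where it is.

Things in the scene. Friction and masses are not known exactly. Their poses are not given: they have to be found in the camera images.
- wide_blade: Wide strike-off blade, like a bench scraper: upright aluminium plate 120 mm wide, 4 mm thick, 95 mm of it showing below a dark wooden handle bar (100 mm long, 20 mm thick, 36 mm high) on its top edge; about 0.18 kg. Origin: middle of the handle, 113 mm above the plate's lower edge. x = across the thickness (grip the 20 mm along x), y = along the width, z = up.
- narrow_blade: Narrow strike-off blade, to be left alone: same make and height, plate 60 mm wide, handle 50 mm long, 20 mm thick, 36 mm high. Origin and axes as for the wide blade.
- rest: Draining rest, fixed: galvanised channel 282 mm long (y) on a 70 mm wide foot, two bays in line end to end, a blade on edge in each (which is where varies). Groove 8 mm wide, floor 6 mm and walls 51 mm above the counter: a blade comes straight up and is clear after 45 mm. Origin: middle of its underside.
- long_slot (a point): Middle of the long slot's mouth, level with the top of the fixed wooden block (120 x 180 mm, 70 mm high). x = across the slot, y = along it, z = up. Slot 144 mm long, 60 mm deep, 32 mm wide at the mouth, sloping in over 18 mm to 12 mm. Blade home: handle's middle 53 mm above this point; let go, it may lean a little. The short slot (80 mm long, not wanted) lies 60 mm along +x.
Mind the look-alikes: they are no part of the job. Of the things like the part that bears long_slot, leave any that is green; of the rest the smaller one is meant.

How it is judged (in metres and radians):
On the way:
1. the wide blade, still held, is well down in the long slot (at least about 40 of its 60 mm) (z of wide_blade in the frame of long_slot below 0.073 m and horizontal distance between wide_blade and long_slot below 0.04 m and angle between the y axis of wide_blade and the y axis of long_slot, either way round below 0.25 rad and contact force between the fingers and wide_blade above 1 N), for 0.1 s.
At the end, for the whole second after the job is handed in: Wide blade at rest, let go, handle up in the long slot: handle middle under 60 mm above the block's top (home is 53), within 40 mm sideways of the slot's middle, width along the slot within 0.2 rad, leaning under 0.3 rad; narrow blade within 30 mm of its start (z of wide_blade in the frame of long_slot below 0.06 m and horizontal distance between wide_blade and long_slot below 0.04 m and angle between the y axis of wide_blade and the y axis of long_slot, either way round below 0.2 rad and angle between wide_blade's own z axis and vertical below 0.3 rad and linear speed of wide_blade below 0.03 m/s and distance of narrow_blade from where it was at the start of the episode below 0.03 m); the robot touches nothing.
It fails at once if the narrow blade is pulled out or shifted by more than 30 mm (distance of narrow_blade from where it was at the start of the episode above 0.03 m).
It also fails if it takes over 35 s, if anything falls off the work surface, if the arm or the gripper's body presses on something with over 40 N, if the wrist force passes 120 N, or if a joint passes its speed limit or range.

## Working session

There is one attempt and no reset: what is moved stays moved. The work goes in short steps, Python scripts to look and compute and a tool call to move; the robot and the scene stay as the last step left them, time stands still between calls to the robot, and variables do not carry over. Pictures are saved under pics/ and viewed, at most 10 in all, crops included, and the job is handed in when it is done.

Besides the shell and the picture viewer there is one more tool, called after ">>>" by a JSON object that holds its "api" and its "payload", one argument or row to a line. jog_arm: Moves the arm, as the interface text tells. Shift numbers are shares of 300 mm and turn numbers shares of 90 degrees, none past 1 either way. Its arguments: {"type":"object","properties":{"plan":{"type":"array"}},"required":["plan"]}

```bash
mkdir -p pics; cat > h.py <<'E'
import numpy as np,cv2
from scipy.spatial.transform import Rotation as R
from cell import ctrl
def cloud(p):
    d=p["depth"];v,u=np.mgrid[:420,:560]
    c=np.stack([(u-p["cx"])/p["fx"]*d,(v-p["cy"])/p["fy"]*d,d],-1)
    o=np.array(p["orientation"],float)
    M=o if o.shape==(3,3) else R.from_euler('xyz',o).as_matrix()
    w=c@M.T+np.array(p["position"]); w[d==0]=np.nan
    return w
def save(p,n,box=None,s=1):
    i=p["img"][...,::-1]
    if box: i=i[box[1]:box[3],box[0]:box[2]]
    cv2.imwrite("pics/"+n,cv2.resize(i,None,fx=s,fy=s,interpolation=cv2.INTER_CUBIC))
E
python3 - <<'E'
from h import *
s=ctrl.read_state();print(s)
ims=[]
for n in("scene","top"):
    p=ctrl.get_image(n);ims.append(p["img"]);print(n,p["position"],p["orientation"],p["fx"])
    w=cloud(p);np.savez(n+".npz",w=w,img=p["img"])
    save(p,n+"0.png",s=1.4)
    for t in("wide_blade","narrow_blade","rest","long_slot"):
        for r in ctrl.trace(p,t):
            q=w[r["pixels"]];print(t,round(r["score"],2),np.round(r["extent"]),np.round(np.nanmedian(q,0)),np.round(np.nanpercentile(q,[2,98],axis=0)).tolist())
E
```

```text
{'clock': 0.0, 'qpos': array([-1.25276796,  0.62933018,  0.03840159,  1.51839139, -0.02701821,
        0.99627288, -0.02000124]), 'qd': array([-9.48422998e-04, -9.42944563e-04, -1.97795009e-03, -1.12302005e-03,
       -8.58479527e-05,  2.38006731e-04, -7.91286593e-04]), 'tau': array([ 2.94791917e-04, -5.63396752e+01,  1.22665599e+00, -1.93446743e+01,
        1.11452927e-02,  1.03678310e-02,  3.83049709e-06]), 'eef_pos': array([243.11869527, 602.14339761, 230.39118936]), 'tool_rot': array([-3.13970714e+00, -1.45640098e-05,  2.75778525e+00]), 'force': array([0.80704276, 0.22432044, 0.1227119 ]), 'torque': array([0.03155823, 0.05184788, 0.03440696]), 'gripper_force': 0.0, 'width': 85.32562581390391}
scene [ 930.30461287 -633.77430923  725.15007148] [-2.22915242  0.00644147  0.72401852] 455.09561841505655
wide_blade 0.69 [399. 195.  32.  51.] [532. 244. 111.] [[522.0, 196.0, 53.0], [541.0, 309.0, 141.0]]
narrow_blade 0.95 [362. 220.  24.  40.] [524.  98. 112.] [[513.0, 77.0, 52.0], [533.0, 135.0, 141.0]]
rest 0.66 [375. 232.  87.  76.] [536. 151.  13.] [[496.0, 40.0, 5.0], [563.0, 312.0,
[... 315 characters left out ...]
 [ 270.15832364   -7.38219273 1016.14554081] [-3.02838583  0.01096767 -1.59722309] 438.2205131866535
wide_blade 0.71 [158. 139.  60.  18.] [525. 254. 132.] [[517.0, 203.0, 40.0], [538.0, 309.0, 138.0]]
narrow_blade 0.73 [228. 141.  30.  15.] [518. 107. 132.] [[510.0, 80.0, 46.0], [531.0, 134.0, 138.0]]
rest 0.92 [196. 153. 125.  31.] [513. 172.   6.] [[488.0, 44.0, 0.0], [555.0, 316.0, 51.0]]
long_slot 0.93 [420. 282. 147. 124.] [ 216. -303.   94.] [[108.0, -425.0, 11.0], [325.0, -171.0, 99.0]]
long_slot 0.76 [364. 163.  88.  69.] [ 477. -198.   68.] [[411.0, -283.0, 10.0], [546.0, -108.0, 72.0]]
long_slot 0.63 [208. 237.  84.  56.] [316. 148.  67.] [[260.0, 58.0, 7.0], [374.0, 233.0, 72.0]]
```

View pics/scene0.png

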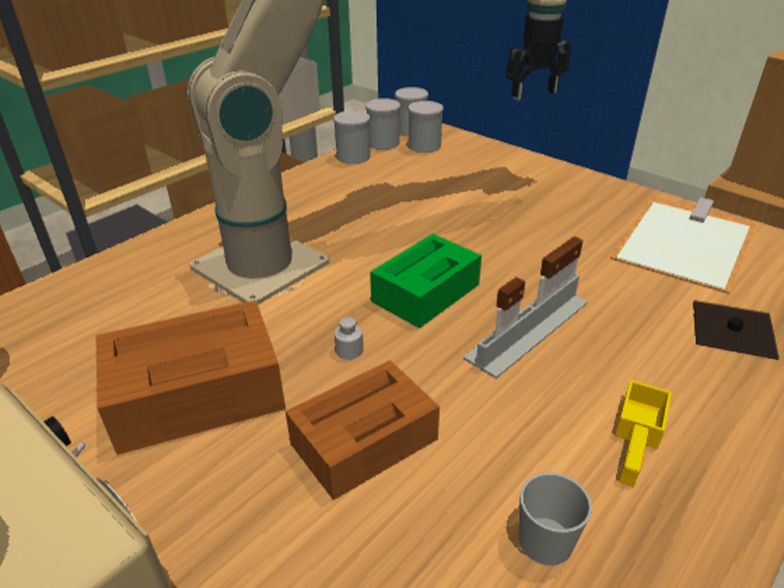

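View pics/top0.png

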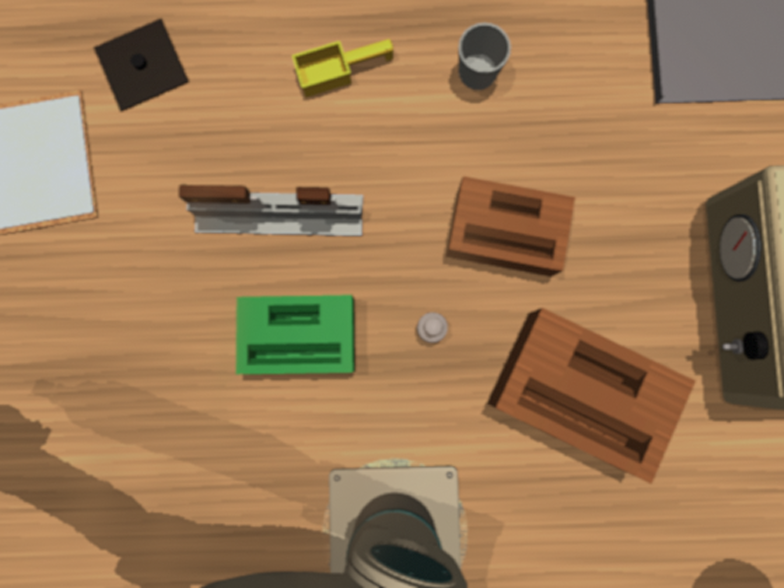

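Candidates for the block in the top view (native px): green (208,237), which is excluded; large brown (420,282); small brown (364,163). The small brown one, about 120x180x70 mm, fits. The wide blade is at (158,139), with the longer handle; the narrow one is at (228,141). Next I'll measure these and confirm them in a crop.

```bash
python3 - <<'E'
from h import *
def rect(q):
    c,s,a=cv2.minAreaRect(q[:,:2].astype(np.float32)); return np.round(c,1),np.round(s,1),round(a,1)
for n in("top","scene"):
    w=np.load(n+".npz")["w"]
    x,y,z=w[...,0],w[...,1],w[...,2]
    print(n)
    for nm,(y0,y1) in dict(wide=(170,340),narrow=(50,160)).items():
        m=(z>105)&(z<150)&(abs(x-525)<40)&(y>y0)&(y<y1)
        q=w[m]; t=w[m&(z>np.nanpercentile(q[:,2],60))] if n=="scene" else w[m&(z>128)]
        print(nm,m.sum(),rect(q),rect(t),"topz",np.round(np.percentile(q[:,2],[50,98]),1), "pca",np.round(t.mean(0),1))
    m=(z>62)&(z<80)&(x>400)&(x<570)&(y>-310)&(y<-90)
    q=w[m];print("block",rect(q),np.median(q[:,2]))
    hull=cv2.convexHull(np.argwhere(m)[:,::-1].astype(np.int32))
    f=np.zeros(m.shape,np.uint8);cv2.fillConvexPoly(f,hull,1)
    hole=cv2.erode(f,np.ones((5,5)))*(~m).astype(np.uint8)
    k,l,st,_=cv2.connectedComponentsWithStats(hole)
    p=np.load(n+".npz")
    for i in range(1,k):
        if st[i,4]>40:print("hole",st[i], rect(w[l==i]))
p=dict(img=np.load("top.npz")["img"]);save(p,"crop1.png",(120,110,430,240),2.5)
E
```

```text
top
wide 633 (array([528. , 256.7]), array([101.8,  20.6]), 87.2) (array([528. , 257.1]), array([101.1,  20.3]), 87.5) topz [134.4 138.3] pca [527.2 255.5 134.9]
narrow 313 (array([520.9, 107.5]), array([49.6, 21.1]), 87.8) (array([521., 108.]), array([48.4, 21. ]), 87.9) topz [134.4 138.3] pca [519.9 108.1 134.9]
block (array([ 482.7, -197.8]), array([180.7, 121.7]), 77.2) 68.69424511157376
hole [349 138  37  18 384] (array([ 512.3, -205.5]), array([79. , 25.8]), 77.4)
hole [330 161  67  24 714] (array([nan, nan]), array([0., 0.]), 0.0)
scene
wide 477 (array([530.4, 249.5]), array([111.2,  22.1]), 86.5) (array([530.1, 253.7]), array([100.4,  21.1]), 86.5) topz [131.5 141.3] pca [530.7 250.7 139.4]
narrow 328 (array([523.9, 105.9]), array([52.6, 22.5]), 84.9) (array([522.8, 106.4]), array([52.4, 20.7]), 87.8) topz [129.8 141. ] pca [523.8 103.4 138.9]
block (array([ 483.1, -198.6]), array([182.5, 124.8]), 77.7) 71.69810954891932
hole [219 269  63  34 450] (array([ 446.9, -187.4]), array([140.8,  15. ]), 72.9)
hole [250 293  37  22 286] (array([ 505.7, -199.6]), array([76.1, 15.3]), 68.3)
```

View pics/crop1.png

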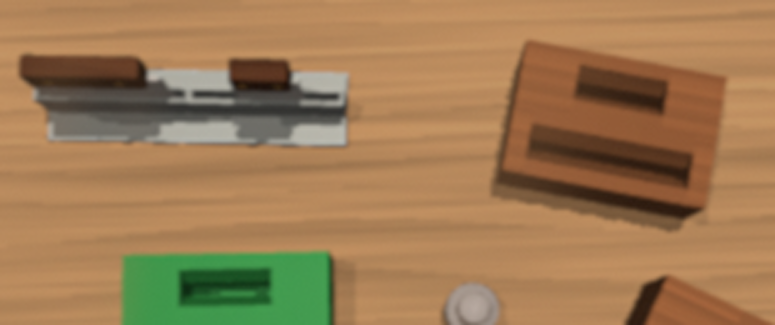

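The crop confirms it: wide blade handle at crop (82,68), small brown block with its long slot at crop (608,155). Blade is at about (528.5, 255.5), yaw -2.7°. Next is the slot mouth by ray casting at z=70, and then the move numbers.

```bash
cat >> h.py <<'E'
def go(pos,yawdeg):
    s=ctrl.read_state();M=R.from_euler('xyz',s["tool_rot"])
    d=M.inv().apply(np.array(pos)-s["eef_pos"])/300
    w=(M.inv()*R.from_euler('xyz',[np.pi,0,np.deg2rad(yawdeg)])).as_rotvec()/(np.pi/2)
    print("jog",np.round(d,4),np.round(w,4),"at",np.round(s["eef_pos"],1),np.round(np.rad2deg(s["tool_rot"]),2),"t",s["clock"],"f",np.round(s["force"],1),s["width"],s["gripper_force"])
def mouth(p,w,z0=70):
    "slot mouth rects on plane z0, from dark pixels inside the block top"
    x,y,z=w[...,0],w[...,1],w[...,2]
    m=(z>62)&(z<80)&(x>400)&(x<570)&(y>-310)&(y<-90)
    f=np.zeros(m.shape,np.uint8);cv2.fillConvexPoly(f,cv2.convexHull(np.argwhere(m)[:,::-1].astype(np.int32)),1)
    k,l,st,_=cv2.connectedComponentsWithStats(cv2.erode(f,np.ones((5,5)))*(~m).astype(np.uint8))
    Mo=R.from_euler('xyz',p["orientation"]).as_matrix();o=np.array(p["position"])
    for i in range(1,k):
        if st[i,4]>40:
            vu=np.argwhere(l==i);r=np.c_[(vu[:,1]-p["cx"])/p["fx"],(vu[:,0]-p["cy"])/p["fy"],np.ones(len(vu))]@Mo.T
            q=o+r*((z0-o[2])/r[:,2])[:,None]
            print("mouth",cv2.minAreaRect(q[:,:2].astype(np.float32)))
E
python3 - <<'E'
from h import *
for n in("top","scene"):
    p=ctrl.get_image(n);mouth(p,cloud(p))
go((386,428,230),123);go((528.5,255.5,200),87.2)
E
```

```text
mouth ((510.4083251953125, -202.853515625), (78.15403747558594, 25.736186981201172), 76.71292114257812)
mouth ((452.2379150390625, -190.20574951171875), (142.6782684326172, 25.93345832824707), 77.09484100341797)
mouth ((458.5399475097656, -195.25839233398438), (137.62745666503906, 24.160247802734375), 77.25662231445312)
mouth ((515.4654541015625, -207.71974182128906), (74.26258087158203, 21.07201385498047), 77.31194305419922)
jog [-0.6589 -0.362   0.0044] [ 0.    -0.     0.389] at [243.4 602.7 231.3] [180.    -0.   158.01] t 0.6 f [-0.4  0.2  0.1] 85.31899316479476 0.0
jog [-1.3147 -0.7173  0.1044] [ 0.     -0.      0.7868] at [243.4 602.7 231.3] [180.    -0.   158.01] t 0.6 f [-0.4  0.2  0.1] 85.31899316479476 0.0
```

>>> {"api": "jog_arm", "payload": {
  "plan": [
    {"tx": -0.66,"ty": -0.36,"tz": 0,"wz": 0.39,"claw": 0},
    {"tx": -0.66,"ty": -0.36,"tz": 0,"wz": 0.39,"claw": 0},
    {"tx": -0.66,"ty": -0.36,"tz": 0,"wz": 0.39,"claw": 0},
    {"tx": -0.66,"ty": -0.36,"tz": 0,"wz": 0.39,"claw": 0},
    {"tx": -0.66,"ty": -0.36,"tz": 0,"wz": 0.39,"claw": 0},
    {"tx": -0.66,"ty": -0.36,"tz": 0,"wz": 0.39,"claw": 0},
    {"tx": -0.66,"ty": -0.36,"tz": 0,"wz": 0.39,"claw": 0},
    {"tx": -0.66,"ty": -0.36,"tz": 0,"wz": 0.39,"claw": 0}
  ]
}}

```text
invalid input at $.plan[0]: expected keys tx, ty, tz, wx, wy, wz, claw
```

```bash
python3 -c "
from h import *
go((528.5,255.5,190),87.2)"
```

```text
jog [-1.3147 -0.7173  0.1377] [ 0.     -0.      0.7868] at [243.4 602.7 231.3] [180.    -0.   158.01] t 0.6 f [-0.4  0.2  0.1] 85.31899316479476 0.0
```

>>> {"api": "jog_arm", "payload": {
  "plan": [
    {"tx": -0.66,"ty": -0.36,"tz": 0,"wx": 0,"wy": 0,"wz": 0.39,"claw": 0},
    {"tx": -0.66,"ty": -0.36,"tz": 0,"wx": 0,"wy": 0,"wz": 0.39,"claw": 0},
    {"tx": -0.66,"ty": -0.36,"tz": 0,"wx": 0,"wy": 0,"wz": 0.39,"claw": 0},
    {"tx": -0.66,"ty": -0.36,"tz": 0,"wx": 0,"wy": 0,"wz": 0.39,"claw": 0},
    {"tx": -0.66,"ty": -0.36,"tz": 0,"wx": 0,"wy": 0,"wz": 0.39,"claw": 0},
    {"tx": -0.66,"ty": -0.36,"tz": 0,"wx": 0,"wy": 0,"wz": 0.39,"claw": 0},
    {"tx": -0.66,"ty": -0.36,"tz": 0,"wx": 0,"wy": 0,"wz": 0.39,"claw": 0}
  ]
}}

```text
clock: 1.3
eef_pos: [386.6, 428.6, 231.5]
tool_rot: [3.141, -0.001, 2.144]
force: [-0.6, 0.6, -0.7]
width: 85.6
gripper_force: 0.0
```

```bash
python3 -c "
from h import *
go((528.5,255.5,190),87.2)"
```

```text
jog [-0.7413  0.0841  0.1378] [ 0.     -0.0006  0.3963] at [386.6 428.6 231.5] [ 1.7998e+02 -5.0000e-02  1.2286e+02] t 1.3 f [-0.6  0.6 -0.7] 85.5529460488815 0.0
```

>>> {"api": "jog_arm", "payload": {
  "plan": [
    {"tx": -0.741,"ty": 0.084,"tz": 0.138,"wx": 0,"wy": 0,"wz": 0.396,"claw": 0},
    {"tx": -0.741,"ty": 0.084,"tz": 0.138,"wx": 0,"wy": 0,"wz": 0.396,"claw": 0},
    {"tx": -0.741,"ty": 0.084,"tz": 0.138,"wx": 0,"wy": 0,"wz": 0.396,"claw": 0},
    {"tx": -0.741,"ty": 0.084,"tz": 0.138,"wx": 0,"wy": 0,"wz": 0.396,"claw": 0},
    {"tx": -0.741,"ty": 0.084,"tz": 0.138,"wx": 0,"wy": 0,"wz": 0.396,"claw": 0},
    {"tx": -0.741,"ty": 0.084,"tz": 0.138,"wx": 0,"wy": 0,"wz": 0.396,"claw": 0},
    {"tx": -0.741,"ty": 0.084,"tz": 0.138,"wx": 0,"wy": 0,"wz": 0.396,"claw": 0},
    {"tx": -0.741,"ty": 0.084,"tz": 0.138,"wx": 0,"wy": 0,"wz": 0.396,"claw": 0}
  ]
}}

```text
clock: 2.1
eef_pos: [527.1, 258.5, 189.8]
tool_rot: [-3.14, -0.002, 1.528]
force: [-0.2, 0.6, 0.3]
width: 85.5
gripper_force: 0.0
```

```bash
python3 -c "
from h import *
go((528.5,255.5,102),87.2)
p=ctrl.get_image('scene');save(p,'scene1.png',(290,80,490,280),3)"
```

```text
jog [-0.0102  0.0055  0.2926] [-0.0007 -0.0011  0.0036] at [527.1 258.5 189.8] [-1.7993e+02 -1.0000e-01  8.7520e+01] t 2.1 f [-0.2  0.6  0.3] 85.45693988494628 0.0
```

View pics/scene1.png

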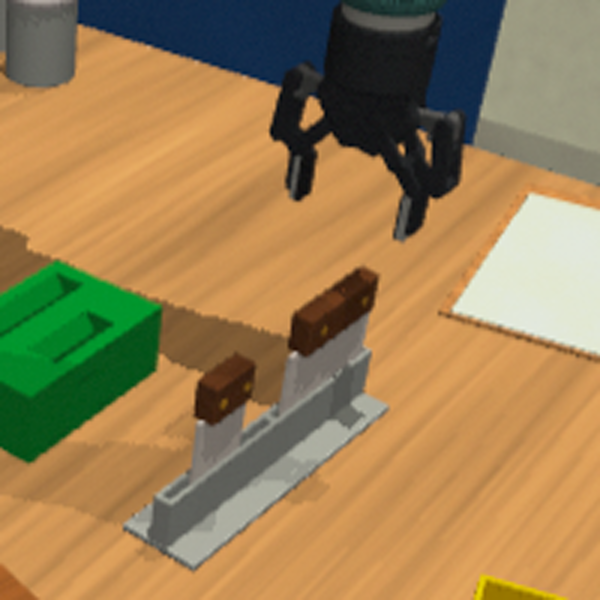

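The open fingers, at crop (298,190) and (408,230), straddle the wide blade's handle at (335,310). Descend and close.

>>> {"api": "jog_arm", "payload": {
  "plan": [
    {"tx": 0,"ty": 0,"tz": 0.1,"wx": 0,"wy": 0,"wz": 0,"claw": 0},
    {"tx": 0,"ty": 0,"tz": 0.2,"wx": 0,"wy": 0,"wz": 0,"claw": 0},
    {"tx": 0,"ty": 0,"tz": 0.29,"wx": 0,"wy": 0,"wz": 0,"claw": 0},
    {"tx": 0,"ty": 0,"tz": 0.29,"wx": 0,"wy": 0,"wz": 0,"claw": 0},
    {"tx": 0,"ty": 0,"tz": 0.29,"wx": 0,"wy": 0,"wz": 0,"claw": 0},
    {"tx": 0,"ty": 0,"tz": 0.29,"wx": 0,"wy": 0,"wz": 0,"claw": 1},
    {"tx": 0,"ty": 0,"tz": 0.29,"wx": 0,"wy": 0,"wz": 0,"claw": 1},
    {"tx": 0,"ty": 0,"tz": 0.29,"wx": 0,"wy": 0,"wz": 0,"claw": 1},
    {"tx": 0,"ty": 0,"tz": 0.29,"wx": 0,"wy": 0,"wz": 0,"claw": 1},
    {"tx": 0,"ty": 0,"tz": 0.29,"wx": 0,"wy": 0,"wz": 0,"claw": 1},
    {"tx": 0,"ty": 0,"tz": 0.29,"wx": 0,"wy": 0,"wz": 0,"claw": 1},
    {"tx": 0,"ty": 0,"tz": 0.29,"wx": 0,"wy": 0,"wz": 0,"claw": 1}
  ]
}}

```text
clock: 3.35
eef_pos: [529.3, 255.7, 103.6]
tool_rot: [3.14, -0.001, 1.523]
force: [0.1, -0.1, 5.0]
width: 19.3
gripper_force: 59.5
```

Gripped at 19.3 mm with 59.5 N. Lift straight up.

>>> {"api": "jog_arm", "payload": {
  "plan": [
    {"tx": 0,"ty": 0,"tz": -0.05,"wx": 0,"wy": 0,"wz": 0,"claw": 1},
    {"tx": 0,"ty": 0,"tz": -0.1,"wx": 0,"wy": 0,"wz": 0,"claw": 1},
    {"tx": 0,"ty": 0,"tz": -0.15,"wx": 0,"wy": 0,"wz": 0,"claw": 1},
    {"tx": 0,"ty": 0,"tz": -0.2,"wx": 0,"wy": 0,"wz": 0,"claw": 1},
    {"tx": 0,"ty": 0,"tz": -0.27,"wx": 0,"wy": 0,"wz": 0,"claw": 1},
    {"tx": 0,"ty": 0,"tz": -0.34,"wx": 0,"wy": 0,"wz": 0,"claw": 1},
    {"tx": 0,"ty": 0,"tz": -0.4,"wx": 0,"wy": 0,"wz": 0,"claw": 1},
    {"tx": 0,"ty": 0,"tz": -0.4,"wx": 0,"wy": 0,"wz": 0,"claw": 1},
    {"tx": 0,"ty": 0,"tz": -0.4,"wx": 0,"wy": 0,"wz": 0,"claw": 1}
  ]
}}

```text
clock: 4.25
eef_pos: [527.7, 255.4, 222.1]
tool_rot: [-3.14, 0.0, 1.523]
force: [0.2, 0.1, -1.9]
width: 19.1
gripper_force: 59.4
```

```bash
python3 - <<'E'
from h import *
go((490,30,222),82);go((454,-191,222),77.3)
p=ctrl.get_image('scene');w=cloud(p);save(p,'scene2.png',(290,80,490,280),3)
for t in("wide_blade","narrow_blade"):
    for r in ctrl.trace(p,t):
        q=w[r["pixels"]];print(t,round(r["score"],2),np.round(np.nanmedian(q,0)),np.round(np.nanpercentile(q,[2,98],axis=0)).tolist())
E
```

```text
jog [-0.7564 -0.09    0.0008] [-0.0008  0.0003  0.0586] at [527.7 255.4 222.1] [-1.7992e+02  3.0000e-02  8.7270e+01] t 4.25 f [ 0.2  0.1 -1.9] 19.11569181274853 59.361321330070496
jog [-1.4979e+00 -1.7480e-01  1.2000e-03] [-0.0008  0.0004  0.1108] at [527.7 255.4 222.1] [-1.7992e+02  3.0000e-02  8.7270e+01] t 4.25 f [ 0.2  0.1 -1.9] 19.11569181274853 59.361321330070496
wide_blade 0.84 [529. 236. 188.] [[446.0, 195.0, 4.0], [537.0, 401.0, 259.0]]
narrow_blade 0.84 [524.  97. 110.] [[515.0, 77.0, 54.0], [533.0, 134.0, 141.0]]
```

View pics/scene2.png

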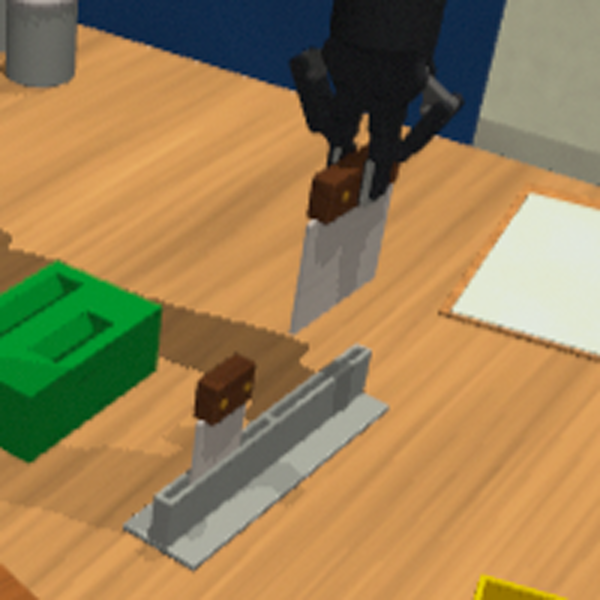

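The blade is held upright at crop (345,240), the rest bay is empty and the narrow blade is undisturbed. Its top (137 mm) is above my blade's lower edge, about 124 mm, so I'll go higher first and then across.

>>> {"api": "jog_arm", "payload": {
  "plan": [
    {"tx": 0,"ty": 0,"tz": -0.08,"wx": 0,"wy": 0,"wz": 0,"claw": 1},
    {"tx": 0,"ty": 0,"tz": -0.16,"wx": 0,"wy": 0,"wz": 0,"claw": 1},
    {"tx": 0,"ty": 0,"tz": -0.16,"wx": 0,"wy": 0,"wz": 0,"claw": 1},
    {"tx": -0.1,"ty": -0.01,"tz": -0.16,"wx": 0,"wy": 0,"wz": 0.01,"claw": 1},
    {"tx": -0.22,"ty": -0.03,"tz": -0.16,"wx": 0,"wy": 0,"wz": 0.02,"claw": 1},
    {"tx": -0.35,"ty": -0.04,"tz": -0.16,"wx": 0,"wy": 0,"wz": 0.03,"claw": 1},
    {"tx": -0.48,"ty": -0.06,"tz": -0.16,"wx": 0,"wy": 0,"wz": 0.04,"claw": 1},
    {"tx": -0.6,"ty": -0.07,"tz": -0.16,"wx": 0,"wy": 0,"wz": 0.05,"claw": 1},
    {"tx": -0.7,"ty": -0.08,"tz": -0.16,"wx": 0,"wy": 0,"wz": 0.06,"claw": 1},
    {"tx": -0.76,"ty": -0.09,"tz": -0.16,"wx": 0,"wy": 0,"wz": 0.06,"claw": 1},
    {"tx": -0.76,"ty": -0.09,"tz": -0.16,"wx": 0,"wy": 0,"wz": 0.06,"claw": 1}
  ]
}}

```text
clock: 5.5
eef_pos: [489.2, 25.8, 269.8]
tool_rot: [-3.139, 0.002, 1.424]
force: [-0.2, 0.9, -2.1]
width: 19.3
gripper_force: 59.4
```

```bash
python3 -c "
from h import *
go((454,-191,222),77.3)"
```

```text
jog [-0.7317 -0.0095  0.1608] [-0.0014  0.0013  0.0473] at [489.2  25.8 269.8] [-1.7987e+02  1.1000e-01  8.1560e+01] t 5.5 f [-0.2  0.9 -2.1] 19.2677643248661 59.40399348735809
```

>>> {"api": "jog_arm", "payload": {
  "plan": [
    {"tx": -0.1,"ty": 0,"tz": 0,"wx": 0,"wy": 0,"wz": 0.01,"claw": 1},
    {"tx": -0.22,"ty": 0,"tz": 0,"wx": 0,"wy": 0,"wz": 0.02,"claw": 1},
    {"tx": -0.35,"ty": -0.01,"tz": 0,"wx": 0,"wy": 0,"wz": 0.03,"claw": 1},
    {"tx": -0.48,"ty": -0.01,"tz": 0,"wx": 0,"wy": 0,"wz": 0.04,"claw": 1},
    {"tx": -0.6,"ty": -0.01,"tz": 0.04,"wx": 0,"wy": 0,"wz": 0.047,"claw": 1},
    {"tx": -0.7,"ty": -0.01,"tz": 0.08,"wx": 0,"wy": 0,"wz": 0.047,"claw": 1},
    {"tx": -0.735,"ty": -0.01,"tz": 0.12,"wx": 0,"wy": 0,"wz": 0.047,"claw": 1},
    {"tx": -0.735,"ty": -0.01,"tz": 0.16,"wx": 0,"wy": 0,"wz": 0.047,"claw": 1},
    {"tx": -0.735,"ty": -0.01,"tz": 0.16,"wx": 0,"wy": 0,"wz": 0.047,"claw": 1},
    {"tx": -0.735,"ty": -0.01,"tz": 0.16,"wx": 0,"wy": 0,"wz": 0.047,"claw": 1}
  ]
}}

```text
clock: 6.5
eef_pos: [456.8, -186.9, 222.3]
tool_rot: [-3.14, -0.001, 1.358]
force: [-0.3, -0.4, -1.7]
width: 19.1
gripper_force: 59.3
```

```bash
python3 - <<'E'
from h import *
go((454,-191,181),77.3)
p=ctrl.get_image('scene');w=cloud(p);save(p,'scene3.png',(160,170,360,370),3)
x,y,z=w[...,0],w[...,1],w[...,2]
c=R.from_euler('z',77.3,degrees=True).apply
# plate points: between block and handle; express relative to slot (454,-191), along slot / across
m=(z>128)&(z<212)&(abs(x-454)<60)&(abs(y+191)<110)
q=w[m]-[454,-191,0];L=R.from_euler('z',12.7,degrees=True).apply(q)
for a,b in((128,145),(145,160),(160,178),(185,212)):
    k=(q[:,2]>a)&(q[:,2]<b)
    print(a,k.sum(),"across",np.round(np.percentile(L[k,0],[10,50,90]),1),"along",np.round(np.percentile(L[k,1],[1,50,99]),1), "slope",np.polyfit(L[k,1],L[k,0],1)[0])
E
```

```text
jog [-0.0153 -0.0061  0.1378] [-0.0009 -0.0006  0.0053] at [ 456.8 -186.9  222.3] [-1.7992e+02 -5.0000e-02  7.7780e+01] t 6.5 f [-0.3 -0.4 -1.7] 19.077999750688544 59.288122057914734
128 350 across [2.7 4.  5.2] along [-55.5   1.   62.6] slope -0.00927490962103117
145 335 across [2.7 3.9 5.3] along [-55.2   0.8  62. ] slope -0.005795921542700284
160 407 across [2.5 3.9 5. ] along [-55.3   0.4  62.5] slope -0.003201975268544949
185 659 across [2.5 3.8 5.1] along [-55.4   0.7  63.2] slope -0.006302168167386652
```

View pics/scene3.png

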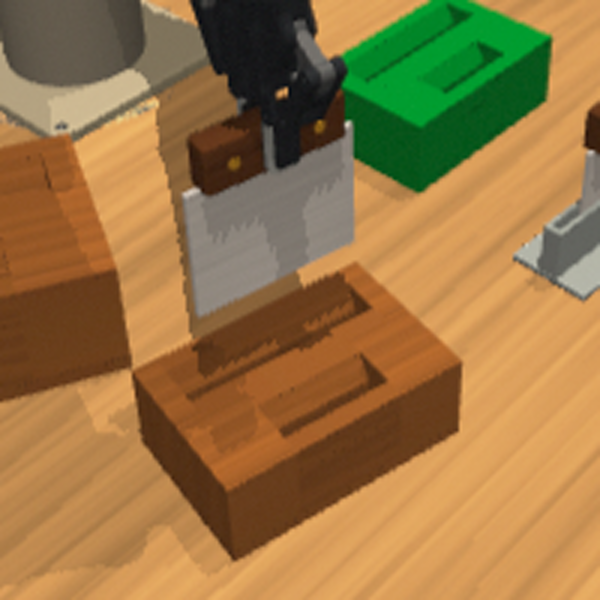

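The blade hangs upright over the long slot, plate at crop (270,230) and slot at (280,330). It is about 2 mm off across and 3 mm along, so correct that and descend.

>>> {"api": "jog_arm", "payload": {
  "plan": [
    {"tx": -0.015,"ty": -0.006,"tz": 0.05,"wx": 0,"wy": 0,"wz": 0.004,"claw": 1},
    {"tx": -0.015,"ty": -0.006,"tz": 0.1,"wx": 0,"wy": 0,"wz": 0.004,"claw": 1},
    {"tx": -0.015,"ty": -0.006,"tz": 0.14,"wx": 0,"wy": 0,"wz": 0.004,"claw": 1},
    {"tx": -0.015,"ty": -0.006,"tz": 0.14,"wx": 0,"wy": 0,"wz": 0.004,"claw": 1},
    {"tx": -0.015,"ty": -0.006,"tz": 0.14,"wx": 0,"wy": 0,"wz": 0.004,"claw": 1}
  ]
}}

```text
clock: 7.05
eef_pos: [454.1, -192.5, 181.2]
tool_rot: [3.141, -0.0, 1.349]
force: [0.5, -0.2, -1.7]
width: 19.0
gripper_force: 59.3
```

```bash
python3 - <<'E'
from h import *
go((454,-191,140),77.3)
p=ctrl.get_image('top');w=cloud(p)
x,y,z=w[...,0],w[...,1],w[...,2]
m=(z>62)&(z<80)&(x>400)&(x<570)&(y>-310)&(y<-90);print(cv2.minAreaRect(w[m][:,:2].astype(np.float32)))
E
```

```text
jog [ 0.0047 -0.0016  0.1372] [ 0.0002 -0.0001  0.0002] at [ 454.1 -192.5  181.2] [ 1.7998e+02 -1.0000e-02  7.7320e+01] t 7.05 f [ 0.5 -0.2 -1.7] 19.019068971669096 59.28891599178314
((0.0, 0.0), (0.0, 0.0), 0.0)
```

>>> {"api": "jog_arm", "payload": {
  "plan": [
    {"tx": 0.004,"ty": -0.002,"tz": 0.03,"wx": 0,"wy": 0,"wz": 0,"claw": 1},
    {"tx": 0.004,"ty": -0.002,"tz": 0.05,"wx": 0,"wy": 0,"wz": 0,"claw": 1},
    {"tx": 0.004,"ty": -0.002,"tz": 0.07,"wx": 0,"wy": 0,"wz": 0,"claw": 1},
    {"tx": 0.004,"ty": -0.002,"tz": 0.085,"wx": 0,"wy": 0,"wz": 0,"claw": 1},
    {"tx": 0.004,"ty": -0.002,"tz": 0.1,"wx": 0,"wy": 0,"wz": 0,"claw": 1},
    {"tx": 0.004,"ty": -0.002,"tz": 0.115,"wx": 0,"wy": 0,"wz": 0,"claw": 1},
    {"tx": 0.004,"ty": -0.002,"tz": 0.13,"wx": 0,"wy": 0,"wz": 0,"claw": 1},
    {"tx": 0.004,"ty": -0.002,"tz": 0.13,"wx": 0,"wy": 0,"wz": 0,"claw": 1}
  ]
}}

```text
clock: 7.9
eef_pos: [453.0, -191.4, 141.3]
tool_rot: [-3.14, -0.0, 1.349]
force: [-0.4, 0.2, -2.3]
width: 19.2
gripper_force: 59.4
```

No side force, so the blade is in the slot. Down to just above home.

>>> {"api": "jog_arm", "payload": {
  "plan": [
    {"tx": 0,"ty": 0,"tz": 0.02,"wx": 0,"wy": 0,"wz": 0,"claw": 1},
    {"tx": 0,"ty": 0,"tz": 0.04,"wx": 0,"wy": 0,"wz": 0,"claw": 1},
    {"tx": 0,"ty": 0,"tz": 0.055,"wx": 0,"wy": 0,"wz": 0,"claw": 1},
    {"tx": 0,"ty": 0,"tz": 0.07,"wx": 0,"wy": 0,"wz": 0,"claw": 1},
    {"tx": 0,"ty": 0,"tz": 0.085,"wx": 0,"wy": 0,"wz": 0,"claw": 1},
    {"tx": 0,"ty": 0,"tz": 0.095,"wx": 0,"wy": 0,"wz": 0,"claw": 1},
    {"tx": 0,"ty": 0,"tz": 0.105,"wx": 0,"wy": 0,"wz": 0,"claw": 1},
    {"tx": 0,"ty": 0,"tz": 0.105,"wx": 0,"wy": 0,"wz": 0,"claw": 1},
    {"tx": 0,"ty": 0,"tz": 0.105,"wx": 0,"wy": 0,"wz": 0,"claw": 1}
  ]
}}

```text
clock: 8.8
eef_pos: [453.4, -191.6, 110.4]
tool_rot: [3.142, 0.0, 1.349]
force: [0.3, -0.1, -2.1]
width: 19.5
gripper_force: 59.4
```

>>> {"api": "jog_arm", "payload": {
  "plan": [
    {"tx": 0,"ty": 0,"tz": 0.004,"wx": 0,"wy": 0,"wz": 0,"claw": 1},
    {"tx": 0,"ty": 0,"tz": 0.007,"wx": 0,"wy": 0,"wz": 0,"claw": 1},
    {"tx": 0,"ty": 0,"tz": 0.01,"wx": 0,"wy": 0,"wz": 0,"claw": 1},
    {"tx": 0,"ty": 0,"tz": 0.01,"wx": 0,"wy": 0,"wz": 0,"claw": 1},
    {"tx": 0,"ty": 0,"tz": 0.01,"wx": 0,"wy": 0,"wz": 0,"claw": 1}
  ]
}}

```text
clock: 9.3
eef_pos: [453.6, -191.6, 107.5]
tool_rot: [3.141, -0.0, 1.349]
force: [-0.7, -0.1, 0.8]
width: 19.1
gripper_force: 59.6
```

Force is just turning. One more step of about 1 mm to seat it.

>>> {"api": "jog_arm", "payload": {
  "plan": [
    {"tx": 0,"ty": 0,"tz": 0.002,"wx": 0,"wy": 0,"wz": 0,"claw": 1},
    {"tx": 0,"ty": 0,"tz": 0.004,"wx": 0,"wy": 0,"wz": 0,"claw": 1},
    {"tx": 0,"ty": 0,"tz": 0.004,"wx": 0,"wy": 0,"wz": 0,"claw": 1}
  ]
}}

```text
clock: 9.6
eef_pos: [453.7, -191.6, 107.5]
tool_rot: [3.14, -0.001, 1.349]
force: [-2.3, 1.0, 15.4]
width: 19.4
gripper_force: 61.7
```

15 N upward with no further travel: it's on the bottom. Open, then retreat straight up.

>>> {"api": "jog_arm", "payload": {
  "plan": [
    {"tx": 0,"ty": 0,"tz": 0,"wx": 0,"wy": 0,"wz": 0,"claw": 0},
    {"tx": 0,"ty": 0,"tz": 0,"wx": 0,"wy": 0,"wz": 0,"claw": 0},
    {"tx": 0,"ty": 0,"tz": 0,"wx": 0,"wy": 0,"wz": 0,"claw": 0},
    {"tx": 0,"ty": 0,"tz": 0,"wx": 0,"wy": 0,"wz": 0,"claw": 0},
    {"tx": 0,"ty": 0,"tz": 0,"wx": 0,"wy": 0,"wz": 0,"claw": 0},
    {"tx": 0,"ty": 0,"tz": 0,"wx": 0,"wy": 0,"wz": 0,"claw": 0},
    {"tx": 0,"ty": 0,"tz": -0.1,"wx": 0,"wy": 0,"wz": 0,"claw": 0},
    {"tx": 0,"ty": 0,"tz": -0.2,"wx": 0,"wy": 0,"wz": 0,"claw": 0},
    {"tx": 0,"ty": 0,"tz": -0.3,"wx": 0,"wy": 0,"wz": 0,"claw": 0},
    {"tx": 0,"ty": 0,"tz": -0.4,"wx": 0,"wy": 0,"wz": 0,"claw": 0},
    {"tx": 0,"ty": 0,"tz": -0.4,"wx": 0,"wy": 0,"wz": 0,"claw": 0},
    {"tx": 0,"ty": 0,"tz": -0.4,"wx": 0,"wy": 0,"wz": 0,"claw": 0}
  ]
}}

```text
clock: 10.8
eef_pos: [453.6, -191.4, 226.5]
tool_rot: [3.14, -0.0, 1.349]
force: [-0.2, 1.2, -0.6]
width: 85.6
gripper_force: 0.0
```

```bash
python3 - <<'E'
from h import *
p=ctrl.get_image('scene');w=cloud(p);save(p,'scene4.png',(160,130,460,370),2.5)
x,y,z=w[...,0],w[...,1],w[...,2]
q=w[(z>100)&(z<150)&(abs(x-454)<60)&(abs(y+191)<80)];print(np.round(np.percentile(q,[1,50,99],axis=0),1))
E
```

```text
[[ 437.9 -247.8  100.7]
 [ 458.8 -199.5  133.5]
 [ 473.8 -138.6  144.9]]
```

View pics/scene4.png

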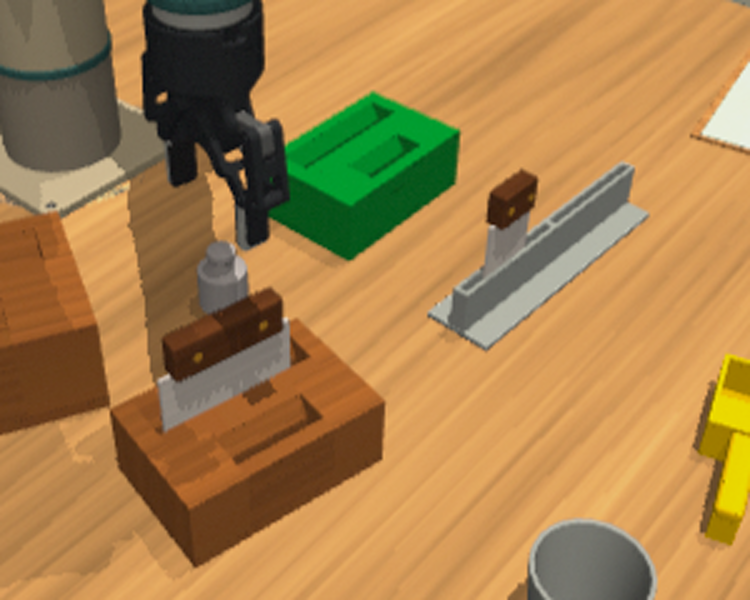

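The blade stands home in the long slot (crop 225,355), handle top at about 143 mm as expected. The narrow blade (510,220) is untouched and the gripper is clear, so I'm handing in.

```bash
python3 -c "
from cell import ctrl
print(ctrl.finish_job())"
```

```text
the job is handed in; nothing more can be done
None
```

The wide blade is seated on the bottom of the small brown block's long slot and let go, the narrow blade is where it was, and the job is handed in (about 11 s on the robot clock; no verdict was returned).

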